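# Stroke check of hand grease pumps in the tool store

## Task

One of the three hand grease pumps in the wooden stand is faulty and they all look alike: find it by pressing each plunger gently down its stroke, never with more than 25 N. Leave the two sound pumps in the stand with their plungers fully home; where the resistance rises before the plunger is home, stop pressing at that point, do not force it, lift that pump out by its barrel and leave it standing upright in the low, empty reject tray with its plunger down where it stiffened. Leave everything else where it is.

Things in the scene. Friction and masses are not known exactly. Their poses are not given: they have to be found in the camera images.
- pump_a_mid (a point): Centre, half-way up, of the barrel of grease pump a: aluminium cylinder 44 mm wide, 100 mm tall, black top end, flat foot, 0.34-0.46 kg; z up the barrel. It stands loosely 25 mm deep in one of the stand's wells: 75 mm shows, this point is 55 mm above the table. Grip the barrel, below the thumb plate. The three look alike; which is in which well and which is faulty changes.
- plunger_a: Plunger of pump a: rod with a thumb plate 34 mm wide, 6 mm thick. Origin: centre of the plate's top, z up; 84-90 mm above the barrel's centre at first, 60 mm when home. Stays where left. Sound: slides at 2-4 N, down to a rubber buffer (4 N/mm) at 60 mm = home. Faulty: from about 72 mm on, resistance climbs 2.5 N/mm, never gets home; springs back 1-2 mm when let go (that is fine).
- pump_b_mid (a point): Centre, half-way up, of the barrel of grease pump b: aluminium cylinder 44 mm wide, 100 mm tall, black top end, flat foot, 0.34-0.46 kg; z up the barrel. It stands loosely 25 mm deep in one of the stand's wells: 75 mm shows, this point is 55 mm above the table. Grip the barrel, below the thumb plate. The three look alike; which is in which well and which is faulty changes.
- plunger_b: Plunger of pump b: rod with a thumb plate 34 mm wide, 6 mm thick. Origin: centre of the plate's top, z up; 84-90 mm above the barrel's centre at first, 60 mm when home. Stays where left. Sound: slides at 2-4 N, down to a rubber buffer (4 N/mm) at 60 mm = home. Faulty: from about 72 mm on, resistance climbs 2.5 N/mm, never gets home; springs back 1-2 mm when let go (that is fine).
- pump_c_mid (a point): Centre, half-way up, of the barrel of grease pump c: aluminium cylinder 44 mm wide, 100 mm tall, black top end, flat foot, 0.34-0.46 kg; z up the barrel. It stands loosely 25 mm deep in one of the stand's wells: 75 mm shows, this point is 55 mm above the table. Grip the barrel, below the thumb plate. The three look alike; which is in which well and which is faulty changes.
- plunger_c: Plunger of pump c: rod with a thumb plate 34 mm wide, 6 mm thick. Origin: centre of the plate's top, z up; 84-90 mm above the barrel's centre at first, 60 mm when home. Stays where left. Sound: slides at 2-4 N, down to a rubber buffer (4 N/mm) at 60 mm = home. Faulty: from about 72 mm on, resistance climbs 2.5 N/mm, never gets home; springs back 1-2 mm when let go (that is fine).
- stand: Plywood stand, fixed to the table: block 75 mm (its x) by 250 mm (its y), 30 mm high, with three round wells in a row along its y at -80, 0 and +80 mm, each 47 mm wide and 25 mm deep. Origin at the centre of its underside, on the table.
- reject_tray: Reject tray, fixed: empty, shallow, open grey plastic tray 125 x 125 mm, walls 35 mm high and 4 mm thick, floor about 4 mm thick. Origin at the centre of its underside, on the table. It is to the left or the right of the stand; on the other side is the stock bin.
- stock_bin: Bystander, fixed: grey bin 120 x 120 mm, 70 mm high, divided and full of stock. Origin at the centre of its underside.
- tape_mid (a point): Bystander: roll of tape lying flat, 90 mm across, 25 mm high; point at its centre.
- tin_mid (a point): Bystander: small round tin, 48 mm across, 60 mm high; point at its centre.
- carton_mid (a point): Bystander: cardboard carton 80 x 120 mm, 50 mm high; point at its centre.
- screwdriver_grip (a point): Bystander: screwdriver lying on the table; point in its handle.
- weight_mid (a point): Bystander: round steel scale weight with a knob, 44 mm across, 42 mm high; point half-way up.
- wrench_grip (a point): Bystander: open wrench lying flat; point in its handle.

How it is judged:
By the outcome, as a careful person would: the job done as asked, in the order asked, and still so for the second after the job is handed in, with the robot touching nothing.
It also fails if it takes over 64 s, if anything falls off the work surface, if the arm or the gripper's body presses on something with over 40 N, if the wrist force passes 120 N, or if a joint passes its speed limit or range.

## Robot

A 7-joint arm with a two-finger parallel gripper is mounted at the origin on the work surface. World frame = base frame: x ahead of the robot, y to its left, z up, the work surface at z = 0. Lengths are in m, angles in rad, forces in N, time in s.
With the tool pointing down it reaches from about 0.4 to 0.875 m from the base axis. Payload 19.3 kg.
Tool frame: the origin (TCP) lies between the finger pads; the fingertips stand 17 mm ahead of it and the grasp point (between the pads) lies 2 mm behind it (bot.tips_ahead is the z of the fingertips in the tool frame, in m); z points along the fingers, y is the direction in which the jaws open and shut (so a half turn about z gives the same grasp; the last joint's range is limited). The gripper opens to 85 mm and grips with 20 to 120 N. Pads are 22 mm wide; open, the fingers measure 114 mm over their backs; the gripper's body (76 mm by 85 mm) begins 54 mm behind the grasp point. The pads swing forward as they close: fully open they stand 13 mm farther back than shut.
Start: joints at [-1.182, 0.521, -0.036, 1.599, 0.021, 1.021, -0.113], TCP at [0.277, 0.56, 0.248] pointing down, gripper open.
Joint ranges: [-2.91, 2.91], [-0.3, 2.13], [-1.5, 1.42], [0.17, 2.43], [-1.26, 4.41], [0.16, 1.93], [-2.52, 2.52]. Speed limits (rad/s): [1.89, 1.89, 2.39, 2.39, 3.01, 3.01, 3.01].

## Interface

Orientations are given as [roll, pitch, yaw] about the fixed x, y, z axes, in that order (R = Rz(yaw) Ry(pitch) Rx(roll)).
In Python, from workcell import telemetry, cams, job, bot gives the robot as it stands.
- The arm moves only by the tool arm_command, never from a script. Its argument "deltas" is a list of rows, each a list of 7 numbers: the opening, from -1 (shut) to 1 (fully open), so that 0 is half open, then the shift along the tool's x, y, z normalised to -1 to 1, where 1 is 150 mm, then the turn, a rotation vector about the tool's x, y, z normalised to -1 to 1, where 1 is 45 degrees. In form: [[hand, tx, ty, tz, rx, ry, rz], ...]. A call has 1 to 8 rows; each row is the pose to reach, as a shift and turn from the pose commanded when the call began, along the tool's axes at that moment; what a row does not reach only later rows make up. A row lasts 1/8 s, in which the tool goes at most 62.5 mm and 10.7 degrees, less where a joint would pass 70% of its speed; a pose out of reach is approached as far as the arm can. A call with a number of a shift or a turn outside -1 to 1 is refused whole. A call with a gripper value outside its range is refused whole. The fingers move at their own pace and stop on an object; "newtons" is the grip in N (left out, the last holds). Time passes only in rows, so rows that repeat a pose let the fingers close. It gives the time, the measured TCP pose, the force and the opening at its end, in the units of the state.
- telemetry.observe(): the state, without advancing time (a new reading comes with each control period).
- cams.grab_frame(name): name is "side" or "top"; returns the picture (480x640x3 uint8, blue, green, red); there is no depth.
- cams.get_calibration(name): a dict with "fx", "fy", "cx", "cy" (pixels), "k1" (the pictures are not rectified: a ray, as slopes to the right and down, at radius r is drawn at 1 + k1 r^2 times it, then the intrinsics apply), "R" (3x3) and "t" (3): a world point X has camera coordinates R X + t. Camera axes: x right, y down, z forward; pixel columns grow to the right and rows downward; lengths in m; the calibration is good to about 2 mm. A picture is of the moment at which its call begins. get_calibration takes no time and is no camera call.
- job.job_done(): hands the job in, once; it reports no verdict.
The state is a dict: "clock": time; "qpos": joint angles; "qd": joint speeds; "joint_efforts": joint torques, N m; "position": TCP position; "tool_rot": TCP orientation; "force": force on the tool from outside, world axes, zero at the start; "moment": the same for the moment, N m; "grip_width": finger opening in m.
Only numpy, scipy, OpenCV 4.12 (cv2) and the standard library are available. Lean on these libraries where they do the work, as an engineer would, in place of code of your own. Each camera call takes 0.05 s, during which the arm holds its last target.

## Working session

There is one attempt and no reset: what is moved stays moved. The work goes in short steps, Python scripts to look and compute and a tool call to move; the robot and the scene stay as the last step left them, time stands still between calls to the robot, and variables do not carry over. Pictures are saved under pics/ and viewed, and the job is handed in when it is done.

Besides the shell and the picture viewer there is one more tool, called after "Call:" as name([rows], argument=value, ...), one row to a line, values as JSON. arm_command: Moves the arm, as the interface text tells. Its arguments: {"type":"object","properties":{"deltas":{"type":"array","items":{"type":"array","items":{"type":"number"}}},"newtons":{"type":"number"}},"required":["deltas"]}

```bash
mkdir -p pics; ls; python3 - <<'E'
from workcell import telemetry, cams, job, bot
import cv2
print(telemetry.observe()); print(bot.tips_ahead)
for n in("side","top"):
    cv2.imwrite(f"pics/{n}0.png",cams.grab_frame(n)); print(cams.get_calibration(n))
E
```

```text
pics
{'clock': 0.0, 'qpos': array([-1.18220404,  0.52199229, -0.03630211,  1.59999864,  0.02116965,
        1.02110426, -0.11276019]), 'qd': array([-6.65340480e-05, -6.41135517e-04, -1.61984027e-05,  1.07659865e-03,
       -1.63384992e-04,  3.44210756e-06, -1.89495549e-05]), 'joint_efforts': array([ 3.75845821e-04, -9.27090311e+01,  1.97962359e+00, -3.69955981e+01,
        1.78030785e-02,  7.59656075e-03, -2.30072772e-05]), 'position': array([0.27668861, 0.56006502, 0.24774289]), 'tool_rot': array([-3.14047595e+00,  6.68486621e-05,  2.68279227e+00]), 'force': array([ 0.43820977, -0.72497717,  0.18838468]), 'moment': array([-0.00279115, -0.00806875,  0.00011523]), 'grip_width': 0.08559359006843738}
0.017
{'fx': 566.5855912894446, 'fy': 566.5855912894446, 'cx': 315.1957181784414, 'cy': 235.2012440991529, 'k1': -0.050934441759587654, 'R': array([[ 0.79706479, -0.60376507,  0.01246847],
       [-0.37896062, -0.51614978, -0.76810042],
       [ 0.4701878 ,  0.60750074, -0.640208  ]]), 't': array([-0.49378063,  0.30760464,  0.85135653])}
{'fx': 527.3728276194203, 'fy': 527.3728276194203, 'cx': 315.6130383969279, 'cy': 239.74577558792097, 'k1': -0.15596622825194506, 'R': array([[-0.00580361, -0.99998177,  0.00166952],
       [-0.9883129 ,  0.00548155, -0.15234032],
       [ 0.15232839, -0.00253414, -0.98832669]]), 't': array([-0.0327811 ,  0.60169405,  1.1525796 ])}
```

View pics/side0.png

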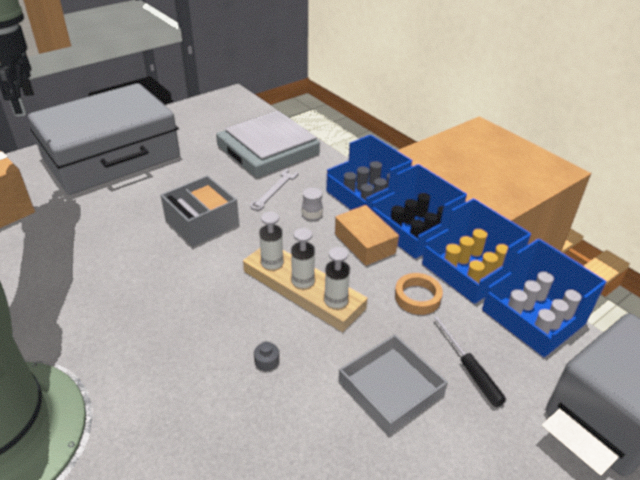

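View pics/top0.png

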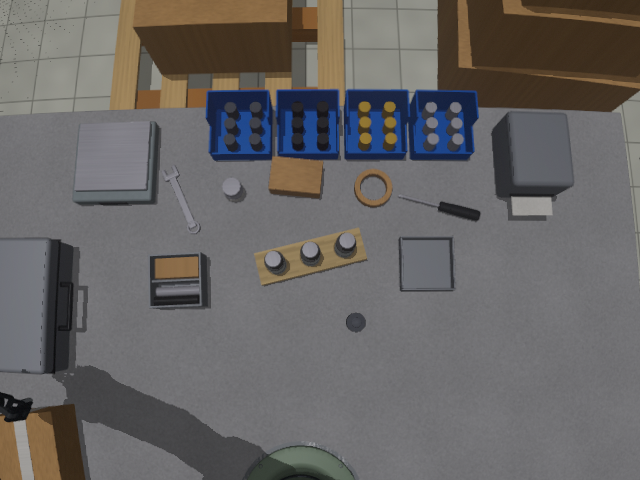

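The top view shows the stand around (311,256), with plates at about (274,258), (311,248) and (347,240). The tray is at (427,264) and the bin at (178,280), and the weight at (356,322) sits between the stand and the robot.

```bash
cat > h.py <<'E'
import numpy as np, cv2
from workcell import telemetry, cams, job, bot
def ray(n,uv):
    c=cams.get_calibration(n); K=np.array([[c['fx'],0,c['cx']],[0,c['fy'],c['cy']],[0,0,1]])
    p=cv2.undistortPoints(np.array(uv,float).reshape(-1,1,2),K,np.array([c['k1'],0,0,0,0.]))[:,0]
    d=np.c_[p,np.ones(len(p))]@c['R']; o=-c['R'].T@c['t']
    return o,d
def onz(n,uv,z):
    o,d=ray(n,uv); return o+d*((z-o[2])/d[:,2])[:,None]
def tri(u1,u2):
    o1,d1=ray('top',[u1]);o2,d2=ray('side',[u2]);A=np.c_[d1[0],-d2[0]]
    s=np.linalg.lstsq(A,o2-o1,rcond=None)[0];a=o1+s[0]*d1[0];b=o2+s[1]*d2[0]
    return (a+b)/2,np.linalg.norm(a-b)
def proj(n,X):
    c=cams.get_calibration(n); K=np.array([[c['fx'],0,c['cx']],[0,c['fy'],c['cy']],[0,0,1]])
    return cv2.projectPoints(np.array(X,float).reshape(-1,1,3),cv2.Rodrigues(c['R'])[0],c['t'],K,np.array([c['k1'],0,0,0,0.]))[0][:,0]
E
python3 - <<'E'
from h import *
im=cv2.imread('pics/top0.png');s=cv2.imread('pics/side0.png')
hsv=cv2.cvtColor(im,cv2.COLOR_BGR2HSV)
m=cv2.inRange(hsv,(8,60,60),(30,255,255)); k=np.zeros_like(m);k[222:292,245:375]=m[222:292,245:375]
cs,_=cv2.findContours(k,0,2);c=max(cs,key=cv2.contourArea)
h=cv2.convexHull(c)[:,0];P=onz('top',h,.03)[:,:2].astype(np.float32)
r=cv2.minAreaRect(P*1000);print(r, cv2.boxPoints(r))
# tray
g=cv2.inRange(im[225:300,390:465],(0,0,0),(90,90,90))
cv2.imwrite('pics/t1.png',cv2.resize(im[225:295,245:465],None,fx=3.6,fy=3.6,interpolation=cv2.INTER_CUBIC))
cv2.imwrite('pics/s1.png',cv2.resize(s[200:340,230:380],None,fx=4,fy=4,interpolation=cv2.INTER_CUBIC))
E
```

```text
((566.3023071289062, -23.429672241210938), (76.98115539550781, 249.2200927734375), 13.761207580566406) [[ 499.27484    88.447525]
 [ 558.5583   -153.61884 ]
 [ 633.3298   -135.30687 ]
 [ 574.0463    106.75949 ]]
```

View pics/t1.png

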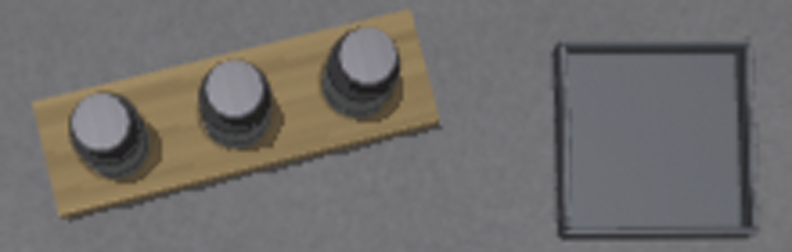

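View pics/s1.png

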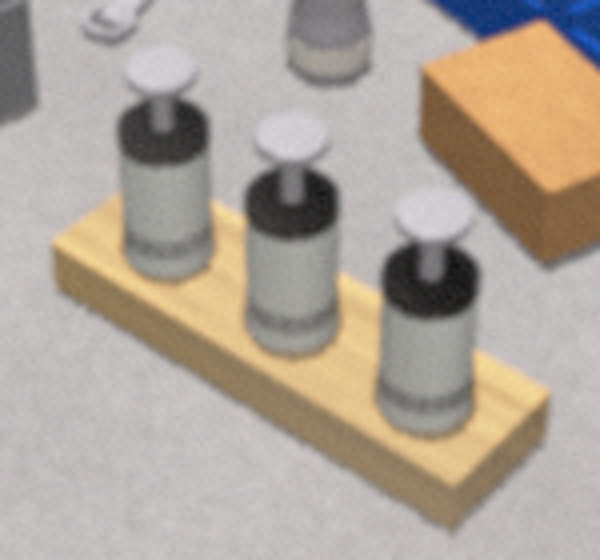

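```bash
python3 - <<'E'
from h import *
T=[(101,122),(236,89),(368,55)];S=[(161,72),(292,138),(434,214)]
for a,b in zip(T,S):
    u=(a[0]/3.6+245-.36,a[1]/3.6+225-.36);v=(b[0]/4+230-.38,b[1]/4+200-.38)
    print(tri(u,v),onz('top',[u],.142),onz('side',[v],.142))
c=np.array([566.3,-23.4]);a=np.radians(13.76);ey=np.array([-np.sin(a),np.cos(a)])
print([c+k*ey for k in(80,0,-80)])
tr=[(556,42),(749,42),(755,234),(558,238)]
P=onz('top',[(x/3.6+245-.36,y/3.6+225-.36) for x,y in tr],.035);print(P,P.mean(0))
s=cv2.imread('pics/side0.png');cv2.imwrite('pics/s2.png',cv2.resize(s[325:440,330:455],None,fx=4,fy=4))
for n,uv in (('carton',(296,177)),('tin',(232,187)),('tape',(374,188)),('weight',(356,322)),('sd',(430,205)),('bin',(178,280))):print(n,onz('top',[uv],.04))
E
```

```text
(array([0.54981147, 0.05328217, 0.13579247]), np.float64(0.003153275434816734)) [[0.54768909 0.05354251 0.142     ]] [[0.54705206 0.04587516 0.142     ]]
(array([ 0.56813628, -0.02526451,  0.13938732]), np.float64(0.0029165590077813008)) [[ 0.56651423 -0.02454611  0.142     ]] [[ 0.56764462 -0.02838885  0.142     ]]
(array([ 0.58771787, -0.10224115,  0.13868852]), np.float64(0.0028349840311146916)) [[ 0.58599568 -0.10126661  0.142     ]] [[ 0.58661934 -0.10562609  0.142     ]]
[array([547.27156641,  54.30404568]), array([566.3, -23.4]), array([ 585.32843359, -101.10404568])]
[[ 0.61017101 -0.2287833   0.035     ]
 [ 0.60952969 -0.35466979  0.035     ]
 [ 0.48581617 -0.35336484  0.035     ]
 [ 0.48482561 -0.22657602  0.035     ]] [ 0.54758562 -0.29084849  0.035     ]
carton [[0.75081236 0.00868676 0.04      ]]
tin [[0.72803208 0.15813313 0.04      ]]
tape [[ 0.72359385 -0.17286445  0.04      ]]
weight [[ 0.41536955 -0.12566625  0.04      ]]
sd [[ 0.68281476 -0.30299832  0.04      ]]
bin [[0.51116829 0.27860761 0.04      ]]
```

View pics/s2.png

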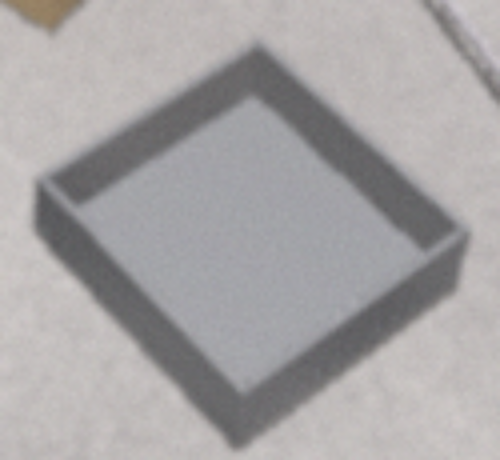

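```bash
cat >> h.py <<'E'
from scipy.spatial.transform import Rotation as Ro
YAW=None
def delta(p,yaw,cur=None):
    s=telemetry.observe()
    if cur is None: cur=(s['position'],s['tool_rot'])
    R0=Ro.from_euler('xyz',cur[1]); R1=Ro.from_euler('xyz',[np.pi,0,yaw])
    d=R0.inv().apply(np.array(p)-cur[0])/.15; r=(R0.inv()*R1).as_rotvec()/(np.pi/4)
    return np.round(d,3),np.round(r,3)
E
python3 - <<'E'
from h import *
# tool y at angle th: y=(sin yaw,-cos yaw): th=yaw-90deg
for th in(13.76,193.76):
    print(delta([.5475,.0537,.22],np.radians(th+90)))
E
```

```text
(array([-3.114, -2.227,  0.188]), array([-1.00e-03,  1.00e-03,  1.11e+00]))
(array([-3.114, -2.227,  0.188]), array([-1.00e-03, -1.00e-03, -2.89e+00]))
```

Call:
arm_command([
  [-1,-0.98,-0.7,0,0,0,0.5],
  [-1,-0.98,-0.7,0,0,0,0.5],
  [-1,-0.98,-0.7,0,0,0,0.5],
  [-1,-0.98,-0.7,0,0,0,0.5],
])

```text
clock: 0.6
position: [0.3643, 0.3974, 0.2485]
tool_rot: [-3.141, 0.001, 2.284]
force: [0.1, 1.0, 0.3]
grip_width: 0.0119
```

```bash
python3 - <<'E'
from h import *
s=telemetry.observe();print(s['clock'],s['position'],s['tool_rot'],s['force'],s['grip_width'],delta([.5475,.0537,.22],np.radians(103.76)))
E
```

```text
0.6 [0.36433352 0.39737822 0.24849145] [-3.14128241e+00  1.40258970e-03  2.28423543e+00] [0.1081639  1.00625342 0.28227173] 0.01191837637754263 (array([-2.531, -0.576,  0.194]), array([0.   , 0.002, 0.603]))
```

Call:
arm_command([
  [-1,-1,-0.23,0.1,0,0,0.6],
  [-1,-1,-0.23,0.1,0,0,0.6],
  [-1,-1,-0.23,0.1,0,0,0.6],
  [-1,-1,-0.23,0.1,0,0,0.6],
])

```text
clock: 1.1
position: [0.4356, 0.2645, 0.2331]
tool_rot: [-3.141, 0.0, 1.816]
force: [-0.8, 0.8, 0.2]
grip_width: 0.0001
```

```bash
python3 - <<'E'
from h import *
s=telemetry.observe();print(s['clock'],s['position'],s['tool_rot'],s['force'],s['grip_width'],delta([.5475,.0537,.20],np.radians(103.76)))
E
```

```text
1.1 [0.43558504 0.26445363 0.23308467] [-3.14129317e+00  4.87796458e-04  1.81586988e+00] [-0.80507853  0.78495512  0.24397938] 0.00011881000298919745 (array([-1.544,  0.383,  0.221]), array([-0.   ,  0.001,  0.006]))
```

Call:
arm_command([
  [-1,-1,0.38,0.15,0,0,0],
  [-1,-1,0.38,0.15,0,0,0],
  [-1,-1,0.38,0.15,0,0,0],
  [-1,-1,0.38,0.15,0,0,0],
])

```text
clock: 1.6
position: [0.5279, 0.1332, 0.2102]
tool_rot: [-3.141, 0.0, 1.818]
force: [-1.2, 0.5, -0.6]
grip_width: -0.0001
```

```bash
python3 - <<'E'
from h import *
s=telemetry.observe();print(s['clock'],s['position'],s['tool_rot'],s['force'],s['grip_width'],delta([.5475,.0537,.18],np.radians(103.76)))
E
```

```text
1.6 [0.52787153 0.13324485 0.21024255] [-3.14103506e+00  4.26196464e-04  1.81802103e+00] [-1.19138271  0.51089584 -0.61475628] -0.0001002479765674838 (array([-0.546, -0.003,  0.202]), array([-0.001,  0.001,  0.009]))
```

Call:
arm_command([
  [-1,-0.546,0,0.19,0,0,0.01],
  [-1,-0.546,0,0.19,0,0,0.01],
  [-1,-0.546,0,0.19,0,0,0.01],
  [-1,-0.546,0,0.19,0,0,0.01],
  [-1,-0.546,0,0.19,0,0,0.01],
  [-1,-0.546,0,0.19,0,0,0.01],
])

```text
clock: 2.35
position: [0.5471, 0.0557, 0.1825]
tool_rot: [3.141, -0.0, 1.812]
force: [0.0, -1.0, 0.3]
grip_width: 0.0001
```

```bash
python3 - <<'E'
from h import *
s=telemetry.observe();print(s['clock'],s['position'],s['tool_rot'],s['force'],s['grip_width'],delta([.5475,.0537,.16],np.radians(103.76)))
t=cams.grab_frame('top');cv2.imwrite('pics/t3.png',cv2.resize(t[215:295,245:385],None,fx=5,fy=5))
t=cams.grab_frame('side');cv2.imwrite('pics/s3.png',cv2.resize(t[140:340,210:400],None,fx=3,fy=3))
E
```

```text
2.35 [0.54709698 0.05569005 0.18248221] [ 3.14132060e+00 -2.52694476e-04  1.81237088e+00] [ 0.03870641 -0.95739303  0.32412787] 0.00010991434160640856 (array([-0.014, -0.001,  0.15 ]), array([ 0.   , -0.   ,  0.002]))
```

View pics/s3.png

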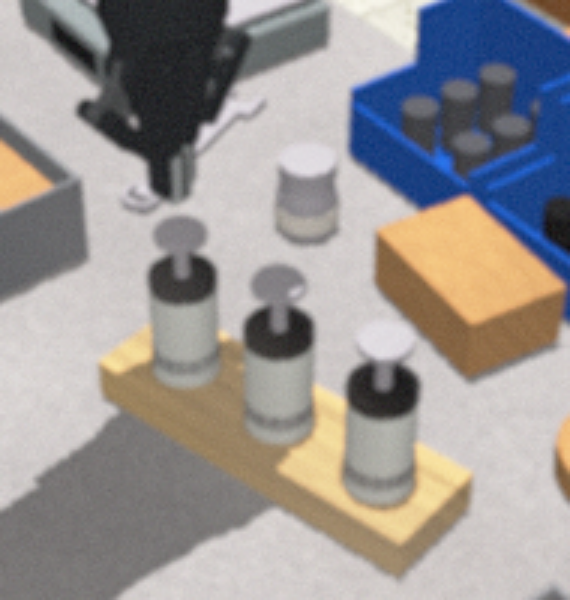

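View pics/t3.png

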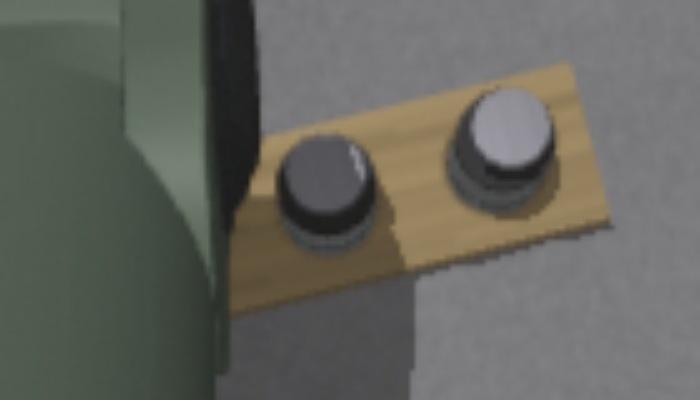

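```bash
python3 - <<'E'
from h import *
print(proj('side',[[.5471,.0557,.1655],[.5475,.0537,.142]]), proj('side',[[.5475,.0537,.142],[.567,-.0244,.142],[.586,-.101,.142]]),(172/3+210,195/3+140),(181/3+210,235/3+140))
E
```

```text
[[266.4209249  204.82656559]
 [267.7316707  215.43493602]] [[267.7316707  215.43493602]
 [301.01083641 233.10661557]
 [336.15073521 251.82254403]] (267.3333333333333, 205.0) (270.3333333333333, 218.33333333333331)
```

Call:
arm_command([
  [-1,-0.01,0,0.06,0,0,0],
  [-1,-0.01,0,0.117,0,0,0],
  [-1,-0.01,0,0.117,0,0,0],
  [-1,-0.01,0,0.117,0,0,0],
])

```text
clock: 2.95
position: [0.5475, 0.0532, 0.1647]
tool_rot: [-3.141, 0.0, 1.811]
force: [0.1, 0.9, -0.3]
grip_width: 0.0
```

Call:
arm_command([
  [-1,0,0,0.02,0,0,0],
  [-1,0,0,0.033,0,0,0],
  [-1,0,0,0.033,0,0,0],
])

```text
clock: 3.32
position: [0.5474, 0.0532, 0.1597]
tool_rot: [-3.141, 0.0, 1.811]
force: [0.6, -0.2, -0.0]
grip_width: -0.0002
```

Call:
arm_command([
  [-1,0,0,0.02,0,0,0],
  [-1,0,0,0.033,0,0,0],
  [-1,0,0,0.033,0,0,0],
])

```text
clock: 3.7
position: [0.5475, 0.0532, 0.1547]
tool_rot: [-3.141, 0.0, 1.811]
force: [-0.1, 0.3, -0.7]
grip_width: -0.0
```

Call:
arm_command([
  [-1,0,0,0.013,0,0,0],
  [-1,0,0,0.013,0,0,0],
])

```text
clock: 3.95
position: [0.5474, 0.0533, 0.1528]
tool_rot: [-3.141, 0.0, 1.811]
force: [-1.2, -0.7, 0.1]
grip_width: -0.0002
```

Call:
arm_command([
  [-1,0,0,0.013,0,0,0],
  [-1,0,0,0.02,0,0,0],
  [-1,0,0,0.02,0,0,0],
])

```text
clock: 4.32
position: [0.5475, 0.0532, 0.1498]
tool_rot: [-3.141, 0.0, 1.811]
force: [0.1, -1.2, 1.2]
grip_width: -0.0001
```

Call:
arm_command([
  [-1,0,0,0.013,0,0,0],
  [-1,0,0,0.02,0,0,0],
  [-1,0,0,0.02,0,0,0],
])

```text
clock: 4.7
position: [0.5475, 0.0533, 0.1468]
tool_rot: [-3.141, 0.0, 1.811]
force: [0.0, 0.5, 0.5]
grip_width: 0.0003
```

```bash
python3 - <<'E'
from h import *
t=cams.grab_frame('side');cv2.imwrite('pics/s4.png',cv2.resize(t[180:340,230:370],None,fx=4,fy=3.7))
E
```

```text
(no output)
```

View pics/s4.png

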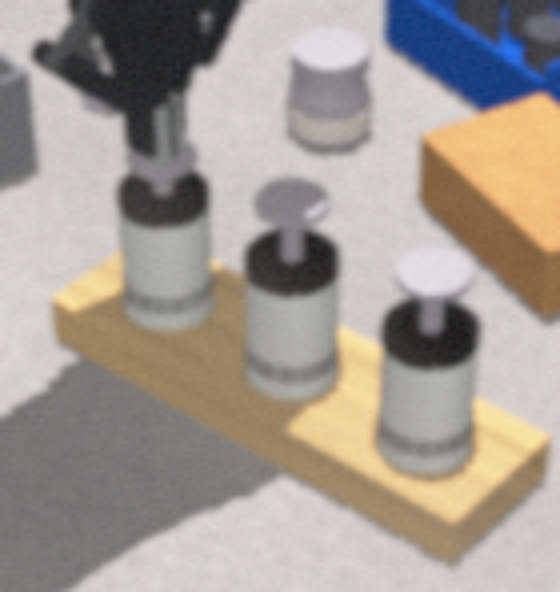

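The view shows the fingertips on plate A with its rod shortened, so contact is made. The friction force relaxes once the arm stops, so I'll read the force during small moving rows instead.

Call:
arm_command([
  [-1,0,0,0.012,0,0,0],
])

```text
clock: 4.88
position: [0.5476, 0.0533, 0.1451]
tool_rot: [3.141, 0.0, 1.811]
force: [-0.7, 0.2, 2.4]
grip_width: -0.0003
```

Call:
arm_command([
  [-1,0,0,0.012,0,0,0],
])

```text
clock: 5.0
position: [0.5476, 0.0533, 0.1433]
tool_rot: [3.141, 0.0, 1.811]
force: [-0.9, 0.9, 4.2]
grip_width: 0.0001
```

Call:
arm_command([
  [-1,0,0,0.01,0,0,0],
])

```text
clock: 5.12
position: [0.5476, 0.0533, 0.1418]
tool_rot: [3.141, 0.0, 1.811]
force: [-0.7, -0.8, 7.3]
grip_width: 0.0003
```

Call:
arm_command([
  [-1,0,0,0.007,0,0,0],
])

```text
clock: 5.25
position: [0.5477, 0.0533, 0.1409]
tool_rot: [3.141, -0.0, 1.811]
force: [-1.6, -0.9, 9.8]
grip_width: -0.0002
```

Plunger A stiffens with the tip at about 0.126 m, and the force climbs from 2.4 to 4.2, 7.3 and 9.8 N. Pump A is the suspect, so I stop there and test the others.

Call:
arm_command([
  [-1,0,0,-0.1,0,0,0],
  [-1,0,0,-0.27,0,0,0],
  [-1,0,0,-0.27,0,0,0],
  [-1,0,0,-0.27,0,0,0],
])

```text
clock: 5.75
position: [0.5474, 0.0533, 0.1814]
tool_rot: [3.141, -0.0, 1.811]
force: [0.3, -0.3, 0.2]
grip_width: 0.0002
```

```bash
python3 - <<'E'
from h import *
s=telemetry.observe();print(s['position'],s['force'],delta([.5678,-.0248,.165],np.radians(103.76)))
E
```

```text
[0.54743883 0.05332398 0.18142798] [ 0.27263021 -0.3390269   0.22165981] (array([-0.538,  0.008,  0.109]), array([ 0., -0.,  0.]))
```

Call:
arm_command([
  [-1,-0.538,0.008,0,0,0,0],
  [-1,-0.538,0.008,0,0,0,0],
  [-1,-0.538,0.008,0,0,0,0],
  [-1,-0.538,0.008,0.05,0,0,0],
  [-1,-0.538,0.008,0.109,0,0,0],
  [-1,-0.538,0.008,0.109,0,0,0],
])

```text
clock: 6.5
position: [0.5673, -0.0241, 0.1639]
tool_rot: [-3.14, -0.0, 1.812]
force: [-0.6, 0.5, 0.6]
grip_width: 0.0002
```

Call:
arm_command([
  [-1,0,0,0.013,0,0,0],
  [-1,0,0,0.026,0,0,0],
  [-1,0,0,0.039,0,0,0],
  [-1,0,0,0.052,0,0,0],
  [-1,0,0,0.065,0,0,0],
  [-1,0,0,0.078,0,0,0],
  [-1,0,0,0.091,0,0,0],
  [-1,0,0,0.104,0,0,0],
])

```text
clock: 7.5
position: [0.5679, -0.0248, 0.1492]
tool_rot: [3.141, 0.0, 1.811]
force: [0.7, -0.1, 1.9]
grip_width: -0.0001
```

Call:
arm_command([
  [-1,0,0,0.012,0,0,0],
  [-1,0,0,0.024,0,0,0],
])

```text
clock: 7.75
position: [0.5679, -0.0248, 0.1456]
tool_rot: [3.142, 0.0, 1.811]
force: [0.5, -0.0, 2.1]
grip_width: -0.0001
```

Call:
arm_command([
  [-1,0,0,0.012,0,0,0],
])

```text
clock: 7.88
position: [0.5679, -0.0248, 0.1438]
tool_rot: [3.141, 0.0, 1.811]
force: [-0.3, 0.5, 2.3]
grip_width: 0.0001
```

Call:
arm_command([
  [-1,0,0,0.012,0,0,0],
])

```text
clock: 8.0
position: [0.5679, -0.0249, 0.142]
tool_rot: [3.142, 0.0, 1.811]
force: [1.4, 0.4, 2.3]
grip_width: -0.0002
```

Call:
arm_command([
  [-1,0,0,0.012,0,0,0],
])

```text
clock: 8.12
position: [0.5679, -0.0248, 0.1402]
tool_rot: [3.142, 0.0, 1.811]
force: [0.5, -0.5, 2.6]
grip_width: 0.0004
```

Call:
arm_command([
  [-1,0,0,0.012,0,0,0],
])

```text
clock: 8.25
position: [0.5679, -0.0248, 0.1384]
tool_rot: [3.142, 0.0, 1.811]
force: [0.6, 0.8, 2.8]
grip_width: -0.0003
```

Call:
arm_command([
  [-1,0,0,0.012,0,0,0],
])

```text
clock: 8.38
position: [0.5679, -0.0248, 0.1366]
tool_rot: [3.142, 0.0, 1.811]
force: [0.2, 0.6, 2.4]
grip_width: -0.0001
```

Call:
arm_command([
  [-1,0,0,0.012,0,0,0],
])

```text
clock: 8.5
position: [0.5679, -0.0248, 0.1348]
tool_rot: [3.141, 0.0, 1.811]
force: [0.0, 0.0, 3.2]
grip_width: -0.0001
```

Call:
arm_command([
  [-1,0,0,0.01,0,0,0],
])

```text
clock: 8.62
position: [0.5679, -0.0248, 0.1333]
tool_rot: [-3.142, 0.0, 1.811]
force: [1.4, 0.6, 2.8]
grip_width: -0.0001
```

Call:
arm_command([
  [-1,0,0,0.008,0,0,0],
])

```text
clock: 8.75
position: [0.5679, -0.0248, 0.1321]
tool_rot: [-3.142, 0.0, 1.811]
force: [0.6, -0.3, 2.4]
grip_width: -0.0003
```

Call:
arm_command([
  [-1,0,0,0.007,0,0,0],
])

```text
clock: 8.88
position: [0.5679, -0.0248, 0.1312]
tool_rot: [3.141, 0.0, 1.811]
force: [-0.1, -0.4, 6.6]
grip_width: 0.0001
```

Call:
arm_command([
  [-1,0,0,0.007,0,0,0],
])

```text
clock: 9.0
position: [0.568, -0.0248, 0.1303]
tool_rot: [3.141, -0.0, 1.811]
force: [-1.5, 1.0, 9.7]
grip_width: -0.0001
```

Call:
arm_command([
  [-1,0,0,0.003,0,0,0],
  [-1,0,0,0.003,0,0,0],
])

```text
clock: 9.25
position: [0.568, -0.0249, 0.1299]
tool_rot: [3.141, -0.0, 1.811]
force: [-1.5, 0.4, 8.0]
grip_width: -0.0
```

Call:
arm_command([
  [-1,0,0,-0.1,0,0,0],
  [-1,0,0,-0.34,0,0,0],
  [-1,0,0,-0.34,0,0,0],
  [-1,0,0,-0.34,0,0,0],
])

```text
clock: 9.75
position: [0.5677, -0.0248, 0.1808]
tool_rot: [3.142, -0.0, 1.811]
force: [-0.1, -1.2, -0.3]
grip_width: -0.0003
```

```bash
python3 - <<'E'
from h import *
s=telemetry.observe();print(s['position'],s['force'],delta([.5873,-.1018,.165],np.radians(103.76)))
E
```

```text
[ 0.567688   -0.02476904  0.18075391] [-0.09666533 -1.21202878 -0.34183289] (array([-0.53 ,  0.005,  0.105]), array([ 0., -0.,  0.]))
```

Call:
arm_command([
  [-1,-0.53,0.005,0,0,0,0],
  [-1,-0.53,0.005,0,0,0,0],
  [-1,-0.53,0.005,0,0,0,0],
  [-1,-0.53,0.005,0.05,0,0,0],
  [-1,-0.53,0.005,0.105,0,0,0],
  [-1,-0.53,0.005,0.105,0,0,0],
])

```text
clock: 10.5
position: [0.587, -0.101, 0.164]
tool_rot: [-3.14, -0.001, 1.812]
force: [-0.0, 0.7, -0.0]
grip_width: 0.0003
```

Call:
arm_command([
  [-1,0,0,0.013,0,0,0],
  [-1,0,0,0.026,0,0,0],
  [-1,0,0,0.039,0,0,0],
  [-1,0,0,0.052,0,0,0],
  [-1,0,0,0.065,0,0,0],
  [-1,0,0,0.078,0,0,0],
  [-1,0,0,0.091,0,0,0],
  [-1,0,0,0.104,0,0,0],
])

```text
clock: 11.5
position: [0.5876, -0.1019, 0.1492]
tool_rot: [3.142, 0.0, 1.811]
force: [-0.0, -0.1, 3.1]
grip_width: 0.0001
```

Call:
arm_command([
  [-1,0,0,0.012,0,0,0],
  [-1,0,0,0.024,0,0,0],
])

```text
clock: 11.75
position: [0.5875, -0.1019, 0.1456]
tool_rot: [3.142, 0.0, 1.811]
force: [-0.7, -0.0, 2.7]
grip_width: 0.0001
```

Call:
arm_command([
  [-1,0,0,0.012,0,0,0],
])

```text
clock: 11.88
position: [0.5875, -0.1019, 0.1438]
tool_rot: [3.142, 0.0, 1.811]
force: [0.3, 0.9, 3.8]
grip_width: 0.0
```

Call:
arm_command([
  [-1,0,0,0.012,0,0,0],
])

```text
clock: 12.0
position: [0.5875, -0.1019, 0.142]
tool_rot: [3.142, 0.0, 1.811]
force: [0.4, -1.2, 3.2]
grip_width: 0.0002
```

Call:
arm_command([
  [-1,0,0,0.012,0,0,0],
])

```text
clock: 12.12
position: [0.5875, -0.1019, 0.1402]
tool_rot: [3.142, 0.0, 1.811]
force: [-0.9, 0.1, 3.1]
grip_width: -0.0001
```

C is sound as well, so I press it home.

Call:
arm_command([
  [-1,0,0,0.012,0,0,0],
  [-1,0,0,0.024,0,0,0],
])

```text
clock: 12.38
position: [0.5875, -0.1019, 0.1366]
tool_rot: [3.142, 0.0, 1.811]
force: [0.4, -0.4, 3.2]
grip_width: 0.0001
```

Call:
arm_command([
  [-1,0,0,0.011,0,0,0],
  [-1,0,0,0.022,0,0,0],
])

```text
clock: 12.62
position: [0.5875, -0.1019, 0.1333]
tool_rot: [3.142, 0.0, 1.811]
force: [-0.1, -0.4, 3.0]
grip_width: 0.0001
```

Call:
arm_command([
  [-1,0,0,0.009,0,0,0],
])

```text
clock: 12.75
position: [0.5875, -0.1019, 0.132]
tool_rot: [-3.142, 0.0, 1.811]
force: [-0.1, -0.1, 4.3]
grip_width: 0.0001
```

Call:
arm_command([
  [-1,0,0,0.007,0,0,0],
])

```text
clock: 12.88
position: [0.5876, -0.1019, 0.131]
tool_rot: [3.141, 0.0, 1.811]
force: [-0.6, -0.9, 7.2]
grip_width: 0.0
```

Call:
arm_command([
  [-1,0,0,0.006,0,0,0],
])

```text
clock: 13.0
position: [0.5876, -0.1019, 0.1303]
tool_rot: [3.141, 0.0, 1.811]
force: [-1.1, 0.6, 10.4]
grip_width: 0.0003
```

Call:
arm_command([
  [-1,0,0,-0.1,0,0,0],
  [-1,0,0,-0.5,0,0,0],
  [0,0.9,0,-0.6,0,0,0],
  [1,0.95,0,-0.6,0,0,0],
  [1,0.95,0,-0.6,0,0,0],
  [1,0.95,0,-0.6,0,0,0],
  [1,0.95,0,-0.6,0,0,0],
  [1,0.95,0,-0.6,0,0,0],
])

```text
clock: 14.0
position: [0.5538, 0.035, 0.22]
tool_rot: [-3.141, 0.0, 1.809]
force: [0.1, 0.3, -1.0]
grip_width: 0.0852
```

```bash
python3 - <<'E'
from h import *
s=telemetry.observe();print(s['clock'],s['position'],s['force'],s['grip_width'],delta([.548,.054,.18],np.radians(103.76)))
E
```

```text
14.0 [0.55379417 0.03501745 0.22002813] [ 0.14401094  0.29146761 -1.00317242] 0.08518667591919121 (array([ 0.132, -0.008,  0.267]), array([-0.   ,  0.001, -0.003]))
```

Call:
arm_command([
  [1,0.132,-0.008,0.1,0,0,0],
  [1,0.132,-0.008,0.25,0,0,0],
  [1,0.132,-0.008,0.4,0,0,0],
  [1,0.132,-0.008,0.4,0,0,0],
])

```text
clock: 14.5
position: [0.5471, 0.0545, 0.1589]
tool_rot: [-3.139, 0.0, 1.81]
force: [-0.1, 0.3, 0.4]
grip_width: 0.0853
```

```bash
python3 - <<'E'
from h import *
s=telemetry.observe();print(s['clock'],s['position'],s['force'],s['grip_width'],delta([.548,.054,.083],np.radians(103.76)))
t=cams.grab_frame('side');cv2.imwrite('pics/s5.png',cv2.resize(t[160:340,220:370],None,fx=4,fy=3.3))
E
```

```text
14.5 [0.54713375 0.05445406 0.15892473] [-0.14260163  0.31362722  0.40689935] 0.08533206976566253 (array([-0.004,  0.006,  0.506]), array([-0.003,  0.   , -0.002]))
```

View pics/s5.png

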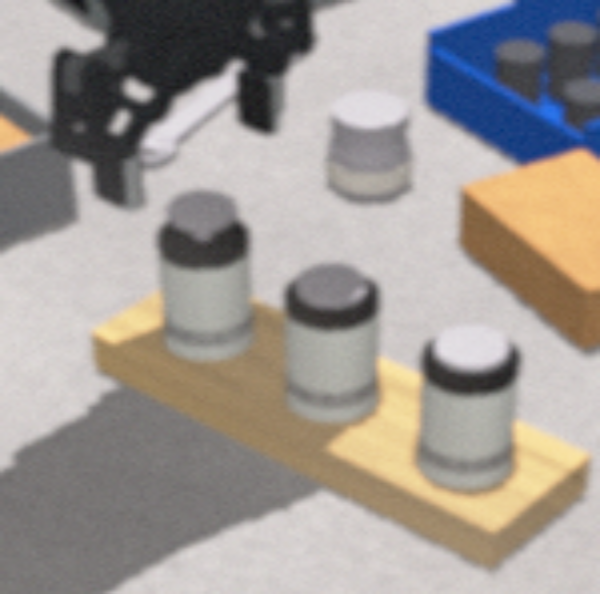

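The view shows B and C home and A's plunger standing proud at (203,205), with the open fingers straddling it. I descend now.

Call:
arm_command([
  [1,0,0,0.15,0,0,0],
  [1,0,0,0.3,0,0,0],
  [1,0,0,0.42,0,0,0],
  [1,0,0,0.5,0,0,0],
  [1,0,0,0.5,0,0,0],
  [1,0,0,0.5,0,0,0],
])

```text
clock: 15.3
position: [0.5481, 0.0555, 0.0857]
tool_rot: [3.141, 0.0, 1.811]
force: [0.9, -1.0, 0.2]
grip_width: 0.0855
```

Call:
arm_command([
  [0.1,0,0,0,0,0,0],
  [0.1,0,0,0,0,0,0],
  [-1,0,0,0,0,0,0],
  [-1,0,0,0,0,0,0],
  [-1,0,0,0,0,0,0],
  [-1,0,0,0,0,0,0],
], newtons=30)

```text
clock: 16.05
position: [0.5481, 0.0556, 0.0855]
tool_rot: [3.141, 0.0, 1.811]
force: [1.5, 0.9, 6.4]
grip_width: 0.0428
```

Call:
arm_command([
  [-1,0,0,0,0,0,0],
  [-1,0,0,-0.05,0,0,0],
  [-1,0,0,-0.15,0,0,0],
  [-1,0,0,-0.3,0,0,0],
  [-1,0,0,-0.5,0,0,0],
  [-1,0,0,-0.75,0,0,0],
  [-1,0,0,-1,0,0,0],
  [-1,0,0,-1,0,0,0],
], newtons=50)

```text
clock: 17.05
position: [0.5487, 0.0555, 0.2383]
tool_rot: [3.137, -0.0, 1.811]
force: [0.3, 0.8, -3.8]
grip_width: 0.0422
```

```bash
python3 - <<'E'
from h import *
s=telemetry.observe();print(s['clock'],s['position'],s['tool_rot'],s['force'],s['grip_width'],delta([.5476,-.291,.235],np.radians(90)),delta([.5476,-.291,.235],np.radians(103.76)))
t=cams.grab_frame('side');cv2.imwrite('pics/s6.png',cv2.resize(t[100:340,200:400],None,fx=3,fy=2.5))
E
```

```text
17.05 [0.54869997 0.05546269 0.23831988] [ 3.13690842e+00 -5.80447751e-05  1.81074204e+00] [ 0.26954962  0.83718671 -3.82166109] 0.042194830799144295 (array([-2.242, -0.556,  0.019]), array([ 0.006, -0.001,  0.306])) (array([-2.242, -0.556,  0.019]), array([ 0.006, -0.   , -0.   ]))
```

View pics/s6.png

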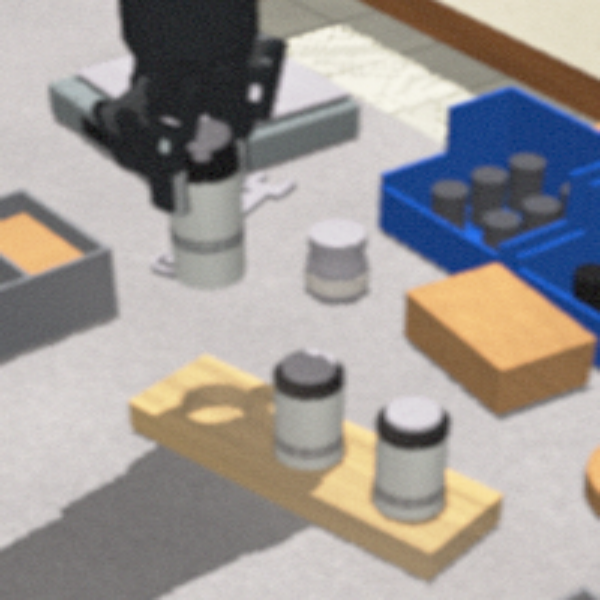

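The pump is held upright with its plate still proud, and well A is empty. I carry it over to the tray.

Call:
arm_command([
  [-1,-0.12,-0.03,0,0,0,0],
  [-1,-0.32,-0.08,0,0,0,0],
  [-1,-0.56,-0.14,0,0,0,0],
  [-1,-0.8,-0.2,0,0,0,0],
  [-1,-0.96,-0.24,0,0,0,0],
])

```text
clock: 17.73
position: [0.546, -0.0958, 0.2342]
tool_rot: [-3.14, 0.0, 1.809]
force: [-0.4, -0.6, -3.5]
grip_width: 0.0422
```

Call:
arm_command([
  [-1,-0.2,-0.05,0,0,0,0],
  [-1,-0.44,-0.11,0,0,0,0],
  [-1,-0.68,-0.17,0,0,0,0],
  [-1,-0.84,-0.21,0,0,0,0],
  [-1,-0.92,-0.23,0,0,0,0],
  [-1,-0.92,-0.23,0,0,0,0],
  [-1,-0.92,-0.23,0,0,0,0],
])

```text
clock: 18.6
position: [0.5464, -0.2341, 0.2348]
tool_rot: [-3.141, -0.001, 1.812]
force: [0.7, 0.1, -3.3]
grip_width: 0.0422
```

```bash
python3 - <<'E'
from h import *
s=telemetry.observe();print(s['clock'],s['position'],s['tool_rot'],s['force'],s['grip_width'],delta([.5476,-.291,.10],np.radians(103.76)))
E
```

```text
18.6 [ 0.54641286 -0.23407625  0.23484997] [-3.14135668e+00 -7.38334186e-04  1.81207392e+00] [ 0.68154813  0.08786839 -3.26293232] 0.042175075625220715 (array([-0.371, -0.083,  0.899]), array([-0.   , -0.001,  0.001]))
```

Call:
arm_command([
  [-1,-0.2,-0.045,0,0,0,0],
  [-1,-0.371,-0.083,0,0,0,0],
  [-1,-0.371,-0.083,0.1,0,0,0],
  [-1,-0.371,-0.083,0.3,0,0,0],
  [-1,-0.371,-0.083,0.5,0,0,0],
  [-1,-0.371,-0.083,0.6,0,0,0],
  [-1,-0.371,-0.083,0.6,0,0,0],
])

```text
clock: 19.48
position: [0.5474, -0.2913, 0.1444]
tool_rot: [-3.14, -0.001, 1.812]
force: [-0.3, 0.2, -2.9]
grip_width: 0.0431
```

```bash
python3 - <<'E'
from h import *
s=telemetry.observe();print(s['clock'],s['position'],s['tool_rot'],s['force'],s['grip_width'],delta([.5476,-.291,.09],np.radians(103.76)))
t=cams.grab_frame('side');cv2.imwrite('pics/s7.png',cv2.resize(t[220:440,300:500],None,fx=3,fy=2.7))
E
```

```text
19.475 [ 0.54737927 -0.29130744  0.14442912] [-3.14046300e+00 -1.06890229e-03  1.81178668e+00] [-0.26581191  0.21961475 -2.92497985] 0.04314279374969582 (array([0.001, 0.002, 0.363]), array([-0.001, -0.001,  0.001]))
```

View pics/s7.png

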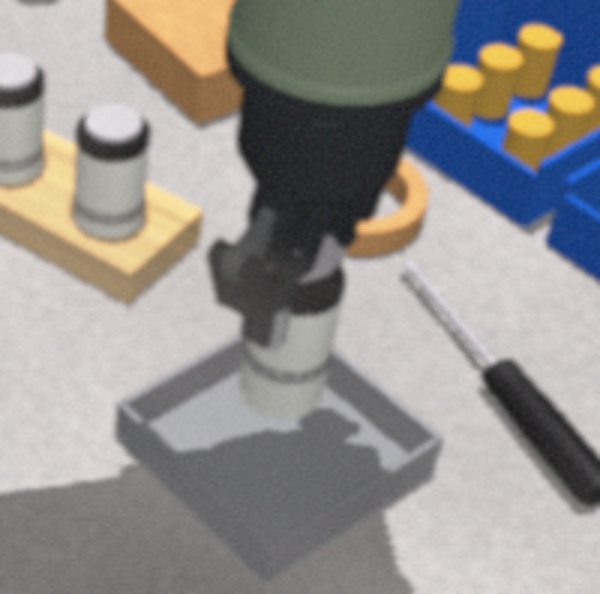

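```bash
python3 - <<'E'
from h import *
p=proj('side',[[.5475,-.291,.063],[.5475,-.291,.163],[.5873,-.1018,.03],[.5873,-.1018,.105]]);print((p-[300,220])*[3,2.7])
t=cams.grab_frame('side');cv2.imwrite('pics/s8.png',cv2.resize(t[290:390,360:440],None,fx=7,fy=6))
E
```

```text
[[271.81162089 386.2675863 ]
 [292.17869351 271.79580911]
 [104.30369178 208.3777638 ]
 [108.7458462  128.2569576 ]]
```

View pics/s8.png

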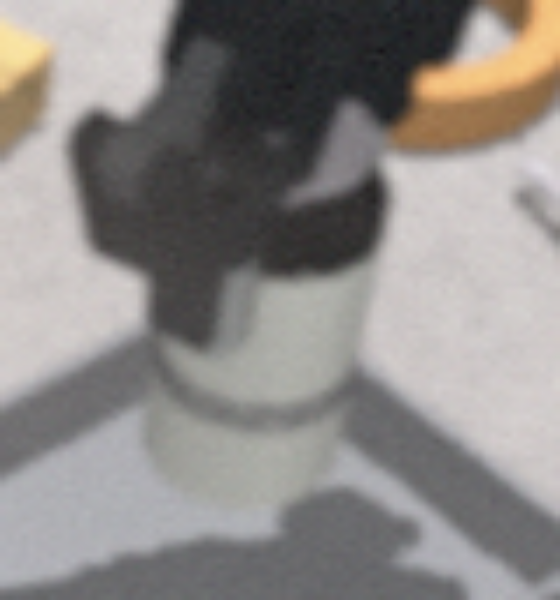

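It's upright: the measured edge slope is 0.148 against 0.16 expected for a vertical. I lower it now.

Call:
arm_command([
  [-1,0,0,0.1,0,0,0],
  [-1,0,0,0.22,0,0,0],
  [-1,0,0,0.31,0,0,0],
  [-1,0,0,0.36,0,0,0],
  [-1,0,0,0.36,0,0,0],
  [-1,0,0,0.36,0,0,0],
])

```text
clock: 20.32
position: [0.5477, -0.2924, 0.0915]
tool_rot: [3.141, 0.0, 1.811]
force: [0.1, 1.7, -3.2]
grip_width: 0.0425
```

Call:
arm_command([
  [-1,0,0,0.01,0,0,0],
  [-1,0,0,0.01,0,0,0],
])

```text
clock: 20.58
position: [0.5476, -0.2922, 0.0898]
tool_rot: [3.141, 0.0, 1.811]
force: [0.4, 0.2, -3.8]
grip_width: 0.0425
```

Call:
arm_command([
  [-1,0,0,0.01,0,0,0],
  [-1,0,0,0.01,0,0,0],
])

```text
clock: 20.82
position: [0.5474, -0.2922, 0.088]
tool_rot: [-3.141, -0.0, 1.811]
force: [-0.6, -0.1, -4.1]
grip_width: 0.0425
```

Call:
arm_command([
  [-1,0,0,0.01,0,0,0],
  [-1,0,0,0.01,0,0,0],
])

```text
clock: 21.08
position: [0.5474, -0.2922, 0.0865]
tool_rot: [-3.141, -0.0, 1.811]
force: [-0.0, -0.3, -3.0]
grip_width: 0.0424
```

Call:
arm_command([
  [-1,0,0,0.007,0,0,0],
  [-1,0,0,0.007,0,0,0],
])

```text
clock: 21.32
position: [0.5474, -0.2922, 0.0855]
tool_rot: [-3.141, -0.0, 1.811]
force: [0.0, 0.1, -4.1]
grip_width: 0.0422
```

Call:
arm_command([
  [-1,0,0,0.007,0,0,0],
  [-1,0,0,0.007,0,0,0],
])

```text
clock: 21.58
position: [0.5476, -0.2923, 0.0846]
tool_rot: [3.141, 0.0, 1.811]
force: [-0.5, 0.2, -0.8]
grip_width: 0.0424
```

Call:
arm_command([
  [-1,0,0,0.005,0,0,0],
  [-1,0,0,0.005,0,0,0],
  [-1,0,0,0.005,0,0,0],
])

```text
clock: 21.95
position: [0.5477, -0.2924, 0.0845]
tool_rot: [3.141, 0.0, 1.811]
force: [-2.1, 1.8, 10.6]
grip_width: 0.0423
```

Call:
arm_command([
  [-1,0,0,0,0,0,0],
  [0.1,0,0,0,0,0,0],
  [0.3,0,0,0,0,0,0],
  [0.6,0,0,0,0,0,0],
  [1,0,0,0,0,0,0],
  [1,0,0,0,0,0,0],
  [1,0,0,0,0,0,0],
  [1,0,0,0,0,0,0],
], newtons=20)

```text
clock: 22.95
position: [0.5475, -0.2922, 0.0837]
tool_rot: [-3.142, 0.0, 1.811]
force: [-0.9, -0.4, 0.4]
grip_width: 0.0855
```

```bash
python3 - <<'E'
from h import *
t=cams.grab_frame('side');cv2.imwrite('pics/s9.png',cv2.resize(t[220:440,300:500],None,fx=3,fy=2.7))
E
```

```text
(no output)
```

View pics/s9.png

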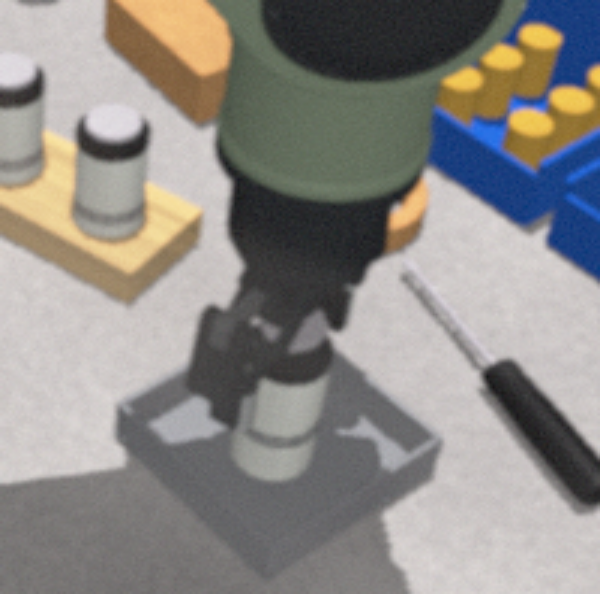

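The pump is standing in the tray. I retreat straight up and then back, clear of it.

Call:
arm_command([
  [1,0,0,-0.08,0,0,0],
  [1,0,0,-0.25,0,0,0],
  [1,0,0,-0.5,0,0,0],
  [1,0,0,-0.8,0,0,0],
  [1,0,0,-1,0,0,0],
  [1,0,0,-1,0,0,0],
  [1,0,0,-1,0,0,0],
])

```text
clock: 23.88
position: [0.5473, -0.292, 0.2337]
tool_rot: [-3.141, -0.0, 1.811]
force: [-0.4, 0.4, -0.2]
grip_width: 0.0857
```

Call:
arm_command([
  [1,-0.5,-0.5,0,0,0,0],
  [1,-1,-0.9,0,0,0,0],
  [1,-1,-0.9,0,0,0,0],
  [1,-1,-0.9,0,0,0,0],
  [1,-1,-0.9,0,0,0,0],
  [1,-1,-0.9,0,0,0,0],
])

```text
clock: 24.62
position: [0.4532, -0.4683, 0.2333]
tool_rot: [3.141, -0.001, 1.813]
force: [-0.7, 0.2, 0.9]
grip_width: 0.0855
```

```bash
python3 - <<'E'
from h import *
s=telemetry.observe();print(s['clock'],s['position'],s['qd'].round(3))
t=cams.grab_frame('top');cv2.imwrite('pics/t10.png',t)
t=cams.grab_frame('side');cv2.imwrite('pics/s10.png',t);cv2.imwrite('pics/s11.png',cv2.resize(t[200:440,230:470],None,fx=3.2,fy=2.5))
E
```

```text
24.625 [ 0.4531726  -0.4683357   0.23325605] [-0.01  -0.005  0.002 -0.002  0.002 -0.001  0.003]
```

View pics/s11.png

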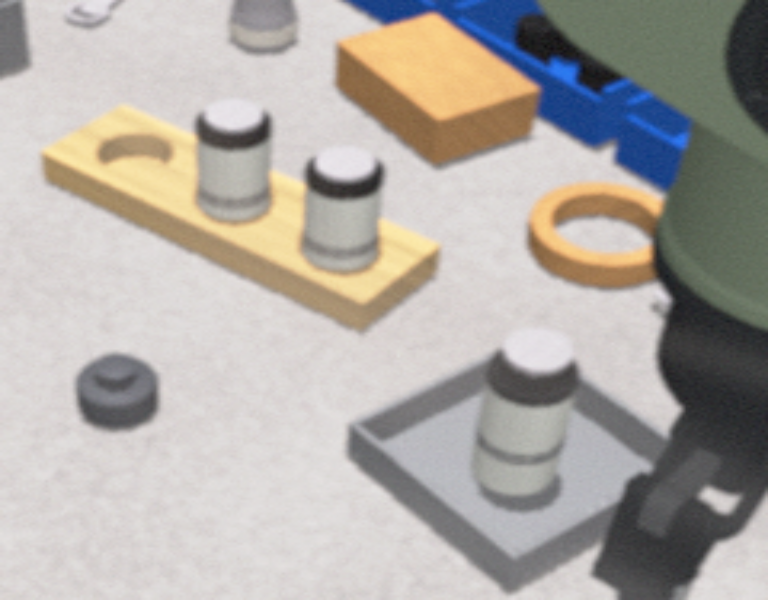

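View pics/t10.png

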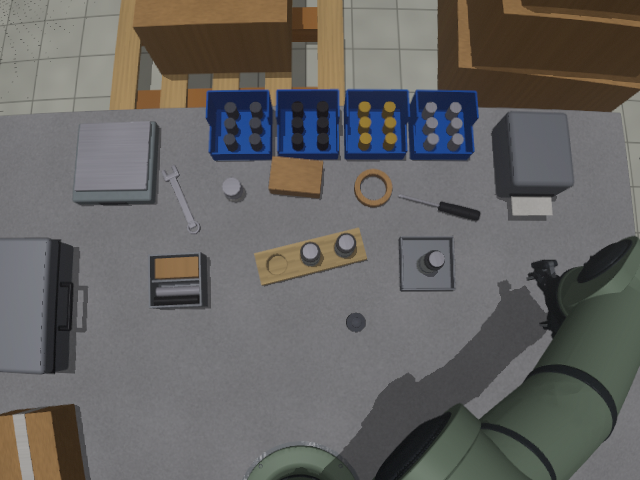

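```bash
python3 - <<'E'
from h import *
print(proj('side',[[.5476,-.292,z] for z in(.104,.114,.124,.134)]),tri((435.3,257.5),(398.1,340.8)))
a=cv2.imread('pics/top0.png');b=cv2.imread('pics/t10.png');d=cv2.absdiff(a,b).max(2)
for n,(x0,y0,x1,y1) in dict(carton=(265,150,328,202),tin=(215,172,250,206),tape=(350,165,396,210),weight=(342,308,372,336),sd=(396,185,485,225),wrench=(158,160,205,240)).items(): print(n,d[y0:y1,x0:x1].mean().round(1),d[y0:y1,x0:x1].max())
print(job.job_done())
E
```

```text
[[393.76433404 346.84045903]
 [394.44271355 342.63270078]
 [395.13098847 338.35996126]
 [395.82936418 334.02080384]] (array([ 0.55177714, -0.29341934,  0.11632524]), np.float64(0.0025977502952980037))
carton 2.9 5
tin 3.1 5
tape 3.0 5
weight 2.8 5
sd 2.9 5
wrench 3.1 5
the job is handed in; nothing more can be done
None
```

The job is handed in after about 25 s of the 64 s allowed. No verdict is reported, so what follows rests on my own readings.

- **Faulty pump:** it was in the left well, the one on the stock-bin side. Its force climbed 2.4, 4.2, 7.3 and 9.8 N from about 72 mm on, and I stopped pressing there. I lifted it by the barrel and stood it in the reject tray.
- **Sound pumps:** the middle and right pumps slid at about 2–4 N down to the buffer at 60 mm. I pressed them home with about 10 N and left them in the stand.
- **Last checks:** the pictures show the faulty pump upright near the middle of the tray and the two sound plungers home. The six loose bystanders show no change against the first picture, and the gripper was clear of everything.
- **A weak check:** triangulating the faulty pump's plate put it at about 0.116 m, where I expected about 0.124 m. The same method read 3–6 mm low on the untouched plates at the start, so I put most of the gap down to camera error. The plunger was not touched after the press.

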